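Refit a toy wagon's wheelset in its two forks and lock it

ROBOT

A 6-joint arm with a two-finger parallel gripper is mounted at the origin on the work surface. World frame = base frame: x ahead of the robot, y to its left, z up, the work surface at z = 0. Lengths are in m, angles in rad, forces in N, time in s.
With the tool pointing down it reaches from about 0.3 to 0.85 m from the base axis. Payload 4.2 kg.
Tool frame: the origin (TCP) lies on the centre line of the jaws, within the pads' length; the fingertips stand 14 mm ahead of it and the grasp point (between the pads) lies 5 mm behind it (tip_extent is the distance from the TCP to the fingertips, in m); z points along the fingers, y is the line along which they close (so a half turn about z gives the same grasp; the last joint's range is limited). The gripper opens to 91 mm and grips with 3 to 60 N. Pads are 32 mm wide; open, the fingers measure 118 mm over their backs; the gripper's body (76 mm by 178 mm) begins 60 mm behind the grasp point.
Start: joints at [-1.176, 0.32, 1.565, -0, 1.257, -0.02], TCP at [0.232, -0.526, 0.194] pointing down, gripper open.
Joint ranges: [-3.11, 3.11], [-0.84, 2.01], [0.21, 2.61], [-1.34, 4.49], [0.05, 2.63], [-2.56, 2.56]. Speed limits (rad/s): [2.57, 2.57, 3.14, 3.14, 3.14, 3.14].

INTERFACE

Orientations are given as a 3x3 rotation matrix whose columns are the frame's x, y, z axes.
In Python, from plant import * gives the robot as it stands.
- The arm moves only by the shell command python3 -m jog 'ROWS' [OPENING]. ROWS is JSON, a list of rows, each an object of numbers: "x", "y", "z": the shift along the tool's x, y, z in units of 0.02 m (1.0 is 0.02 m); "turn": the turn about the tool's z in units of pi rad (1.0 is pi rad). A call has 1 to 8 rows; each row shifts and turns the commanded pose from where the row before left it, along the tool's axes as they then stand; what a row does not reach is not made up. A row lasts 1/8 s, in which the tool goes at most 62.5 mm and 10.7 degrees, less where a joint would pass 70% of its speed; a pose out of reach is approached as far as the arm can. A call with a number of a shift or a turn outside -1 to 1 is refused whole. A call with a gripper value outside its range is refused whole. OPENING is the gripper command: -1 is fully open, 1 is shut, values between are in proportion, set as the call begins (- or left out, the last holds). The fingers move at their own pace and stop on an object; the grip force is fixed at half the most. Time passes only in rows, so rows that do not move let the fingers close. It gives the time, the measured TCP pose, the force, the opening and the grip force at its end, in the units of the state.
- get_state(): the state, without advancing time (a new reading comes with each control period).
- capture(name): name is "side" or "top"; returns a dict with "color" (400x640x3 uint8, blue, green, red), "range_z" (400x640 float32, m along the optical axis (not along the pixel's ray), 0 where there is no reading), "fx", "fy", "cx", "cy" (pixels), "rvec" (rotation vector, rad) and "tvec" (3), from world to camera coordinates, as OpenCV has them. Camera axes: x right, y down, z forward; pixel columns grow to the right and rows downward; lengths in m; the calibration is good to about 2 mm. A picture is of the moment at which its call begins.
- job_done(): hands the job in; it is judged then, once.
Trained networks look in a picture, given as the dict that the camera call returned (one of the last four; its "shot" number tells which), for a name from the list of things; names that differ only in an ending like _2 or _b are one class to them, and where a whole thing is asked for, a point or a joint stands for the part that bears it (a point fixed in the world has none). Each returns a list of dicts, best first, with "conf" (0 to 1); they miss things now and then, are a little off and sometimes report something else, mostly with a low value. They report only what shows in the picture. A call takes as long as a camera call. They do not tell look-alikes from the thing itself.
- look_for(label, picture): "box" ([left, top, right, bottom] in pixels, round what is visible of it).
- silhouettes(label, picture): "pixels" (400x640 bool, what is visible of it) and "box" ([left, top, right, bottom] in pixels, round what is visible of it).
- spot_point(label, picture): "location" ([column, row] in pixels: a listed point, or the origin of a listed thing).
The state is a dict: "t": time; "joint_positions": joint angles; "joint_vel": joint speeds; "joint_efforts": joint torques, N m; "ee_pos": TCP position; "tcp_rot": TCP orientation; "force": force on the tool from outside, world axes, zero at the start; "wrist_torque": the same for the moment, N m; "grip_width": finger opening in m; "grasp_force": force on a finger pad.
Only numpy, scipy, OpenCV 4.12 (cv2) and the standard library are available. Lean on these libraries where they do the work, as an engineer would, in place of code of your own. Each camera call takes 0.05 s, during which the arm holds its last target. There are 200 camera calls.

TASK

The toy wagon lies on its back on the dining table. Put the loose pair of wheels back: lower its axle into both forks of the wagon, press it down past the spring catches until both ends rest evenly on the bottoms of the slots, let go, and then slide the blue keeper all the way across over the axle. Be gentle (never press or bang the wheels and axle on the wagon with more than about 40 N), and leave the other things on the table where they are.

Things in the scene. Friction and masses are not known exactly. Their poses are not given: they have to be found in the camera images.
- wheelset: Loose wheelset, 0.14 to 0.28 kg: bare steel axle, 12 mm diameter, 180 mm long, with two wheels fixed on it (60 mm diameter, 18 mm wide, black tyre, yellow disc), mid-planes 78 mm either side of the middle; 138 mm of bare axle between. Stands on its wheels, axle 30 mm up; can roll. Origin: middle of the axle; y along the axle (x, z turn as it rolls). Ends alike, either way round.
- axle_end_a (a point): Centre of one end face of the axle, 90 mm from its middle (+y of the wheelset).
- axle_end_b (a point): Centre of the other end face of the axle, 90 mm from its middle (-y of the wheelset).
- chassis: Red toy wagon lying on its back, fixed to the table: 320 mm along its x, 120 mm along its y, top face 60 mm up (heights here are above the table). Origin: under its centre at table height, z up. The front pair of wheels, already fitted, is at x = +115 mm (tyre tops 130 mm up). Around x = -30 mm stands the wooden bogie with the two forks, behind it (-x) the blue keeper.
- bogie_mark (a point): Point fixed on the wagon at x -60, y 0, 100 mm up: behind the rear end of the bogie's adjustment. The bogie is a stiff push fit: its two slots (always opposite each other, axle along y) stand anywhere from 6 to 54 mm from this point towards the wagon's +x, 100 mm up when seated, which no reading tells: find them by feel or by eye. Floor between the cheeks: 68 mm up.
- cheek_a (a point): Fixed point on the wagon at x -60, y +45, 122 mm up, level with the top of one bogie cheek (upright board 100 mm along x, 14 mm thick, flat top; stands with the bogie, 6 to 54 mm further to +x). In the middle of its length is an open slot 13.5 mm wide, mouth up, lips rounded to 2 mm radius, bottom 94 mm up: a seated axle has its centre 100 mm up. A wheel goes outside each cheek.
- cheek_b (a point): The same for the other cheek, at x -60, y -45 mm. In the +x wall of each slot a sprung steel nub stands out 3.5 mm: an axle laid in the slot stops on it with its centre about 114 mm up (on the cheek tops it would be 128 mm up) and must be pressed past it with some 6 to 12 N on each end, and is held down after that.
- keeper (a joint): Blue keeper sliding on the wagon, travel in m to the wagon's +x: 0 open, 0.068 fully across (starts 0 to 0.004). About 3 N friction, stays put. Two bars (6 mm wide, at y +-33.5 mm, 108 to 116 mm up) joined by a crossbar; open, the bar tips stand at x = -66 mm; pushed across they pass 2 mm above a seated axle but run into one not seated.
- keeper_tab (a point): Top centre of the keeper's upright tab, 138 mm above the table: the tab is 12 mm along the wagon's x, 36 mm along its y and stands 20 mm above the crossbar (crossbar 73 mm long in y, top 118 mm up). At keeper 0 it is at x = -127 mm of the wagon, and moves with the keeper.
- mug: White speckled mug, bystander. Origin: centre of its underside.
- candle_jar: Amber jar with a brass lid on a cork coaster, bystander. Origin: centre of its underside.
- spare_wheel: Single spare wheel lying flat, bystander. Origin: centre of its underside.
- mallet: Hammer with a wooden handle, bystander. Origin: centre of its underside.
- remote: Black remote control, bystander. Origin: centre of its underside.
- toy_block_a: Green toy block, 40 mm cube, bystander. Origin: centre of its underside.
- toy_block_b: Yellow toy block, 60 x 30 x 30 mm, bystander. Origin: centre of its underside.
Not all that is in view belongs to the job. Several things look just like the wheelset: the one meant starts farthest from the robot's base.

How it is judged:
By the outcome, as a careful person would: the job done as asked, in the order asked, and still so for the second after the job is handed in, with the robot touching nothing.
It also fails if it takes over 72 s, if anything falls off the work surface, if the arm or the gripper's body presses on something with over 40 N, if the wrist force passes 120 N, or if a joint passes its speed limit or range.

## Working session

There is one attempt and no reset: what is moved stays moved. The work goes in short steps, Python scripts to look and compute and a shell command to move; the robot and the scene stay as the last step left them, time stands still between calls to the robot, and variables do not carry over. Pictures are saved under pics/ and viewed, at most 10 in all, crops included, and the job is handed in when it is done.

```bash
mkdir -p pics
cat > h.py <<'E'
from plant import *
import numpy as np, cv2
def pix2w(p,u,v,z=None,d=None):
    R=cv2.Rodrigues(np.array(p["rvec"],float))[0]; t=np.array(p["tvec"],float).ravel()
    ray=np.array([(u-p["cx"])/p["fx"],(v-p["cy"])/p["fy"],1.0])
    C=-R.T@t; r=R.T@ray
    s=d if d is not None else (z-C[2])/r[2]
    return C+s*r
def w2pix(p,X):
    q=cv2.projectPoints(np.array([X],float),np.array(p["rvec"],float),np.array(p["tvec"],float),np.array([[p["fx"],0,p["cx"]],[0,p["fy"],p["cy"]],[0,0,1.]]),None)[0]
    return q.ravel()
def cloud(p):
    R=cv2.Rodrigues(np.array(p["rvec"],float))[0]; t=np.array(p["tvec"],float).ravel()
    v,u=np.mgrid[:400,:640]; d=p["range_z"]
    P=np.stack([(u-p["cx"])/p["fx"]*d,(v-p["cy"])/p["fy"]*d,d],-1)
    return (P-t)@R
E
python3 - <<'E'
from h import *
np.set_printoptions(precision=4,suppress=True)
for n in("top","side"):
    p=capture(n); cv2.imwrite(f"pics/{n}0.png",p["color"])
    print(n,"cam",pix2w(p,0,0,d=0))
    for l in("wheelset","chassis","keeper"):
        for r in look_for(l,p): print(l,r["conf"],np.round(r["box"]))
    for l,z in(("wheelset",.03),("axle_end_a",.03),("chassis",0),("bogie_mark",.1),("cheek_a",.122),("keeper_tab",.138)):
        for r in spot_point(l,p): print(l,round(r["conf"],2),np.round(r["location"]),pix2w(p,*r["location"],z=z))
E
```

```text
top cam [ 0.38   -0.0054  1.4361]
wheelset 0.98 [395. 279. 456. 314.]
wheelset 0.97 [342. 174. 399. 203.]
wheelset 0.95 [220. 249. 253. 308.]
wheelset 0.72 [349. 226. 407. 250.]
chassis 0.94 [221. 124. 287. 237.]
chassis 0.42 [344. 172. 397. 203.]
keeper 0.45 [247. 201. 276. 225.]
wheelset 0.91 [238. 278.] [0.2451 0.2544 0.03  ]
wheelset 0.78 [368. 187.] [ 0.5299 -0.166   0.03  ]
wheelset 0.77 [423. 294.] [ 0.1838 -0.3327  0.03  ]
wheelset 0.71 [375. 237.] [ 0.3682 -0.186   0.03  ]
axle_end_a 0.9 [405. 237.] [ 0.3656 -0.2829  0.03  ]
axle_end_a 0.87 [344. 179.] [ 0.5565 -0.0913  0.03  ]
axle_end_a 0.77 [223. 303.] [0.1685 0.3019 0.03  ]
axle_end_a 0.76 [242. 248.] [0.3394 0.2415 0.03  ]
axle_end_a 0.64 [347. 240.] [ 0.3591 -0.0949  0.03  ]
axle_end_a 0.64 [394. 302.] [ 0.1597 -0.2408  0.03  ]
axle_end_a 0.64 [450. 287.] [ 0.2049 -0.4204  0.03  ]
axle_end_a 0.63 [397. 194.] [ 0.5033 -0.2611  0.03  ]
chassis 0.84 [261. 184.] [0.547  0.1843 0.    ]
bogie_mark 0.78 [257. 198.] [0.4917 0.1827 0.1   ]
cheek_a 0.69 [272. 197.] [0.4931 0.1331 0.122 ]
cheek_a 0.58 [241. 201.] [0.4819 0.2282 0
[... 681 characters left out ...]
238.] [0.4761 0.0434 0.03  ]
axle_end_a 0.84 [392. 187.] [ 0.3546 -0.3033  0.03  ]
axle_end_a 0.74 [375. 222.] [ 0.3504 -0.0915  0.03  ]
axle_end_a 0.73 [442. 176.] [ 0.2138 -0.4498  0.03  ]
axle_end_a 0.69 [347. 185.] [ 0.4975 -0.2528  0.03  ]
axle_end_a 0.66 [452. 212.] [ 0.1508 -0.2413  0.03  ]
axle_end_a 0.61 [338. 305.] [0.3382 0.2383 0.03  ]
axle_end_a 0.58 [407. 352.] [0.1687 0.2938 0.03  ]
axle_end_a 0.57 [316. 208.] [ 0.5388 -0.0883  0.03  ]
chassis 0.93 [267. 270.] [0.5563 0.1832 0.    ]
chassis 0.48 [179. 272.] [0.759  0.2796 0.    ]
bogie_mark 0.86 [292. 248.] [0.4834 0.1787 0.1   ]
cheek_a 0.58 [299. 228.] [0.4892 0.1293 0.122 ]
keeper_tab 0.65 [315. 240.] [0.4277 0.1714 0.138 ]
```

View pics/top0.png

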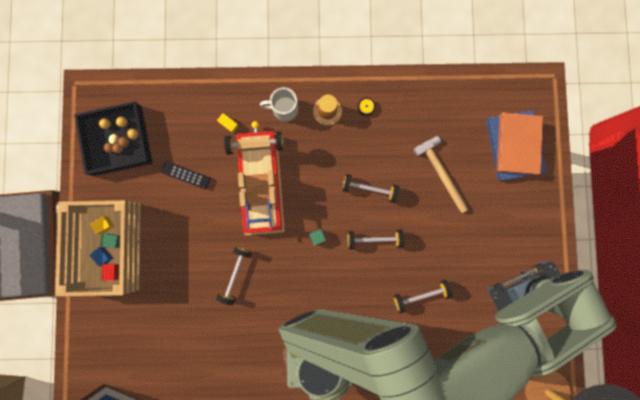

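View pics/side0.png

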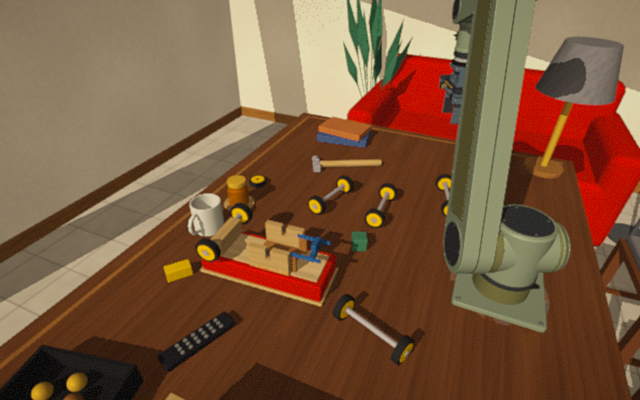

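The target is the set at top pixel (368,187), about 0.555 m from the base. The wagon is at (261,184), with the keeper at its rear near (258,215). Next I'll use the depth data for the cheeks, the wagon's yaw and the axle.

Run:
```python
from h import *
np.set_printoptions(precision=4,suppress=True)
for n in("top","side"):
    p=capture(n); X=cloud(p); ok=p["range_z"]>0
    c=p["color"].astype(int)
    near=ok&(abs(X[...,0]-.54)<.22)&(abs(X[...,1]-.183)<.12)
    red=near&(c[...,2]>120)&(c[...,1]<70)&(c[...,0]<80)&(X[...,2]>.052)&(X[...,2]<.068)
    q=X[near&(abs(X[...,2]-.06)<.008)][:,:2].astype(np.float32); r=cv2.minAreaRect(q); print(n,"z60 rect",r,len(q))
    q=X[red][:,:2].astype(np.float32)
    if len(q)>5: print("red rect",cv2.minAreaRect(q),len(q))
    q=X[near&(abs(X[...,2]-.122)<.005)]; print("cheektop n",len(q))
    for s in(-1,1):
        k=q[(q[:,1]-.183)*s>0.02]; k=k[k[:,0]<.61]
        print(s,len(k),"mean",k.mean(0),"x",np.sort(k[:,0])[[0,2,-3,-1]], "fit",np.polyfit(k[:,0],k[:,1],1))
        print(cv2.minAreaRect(k[:,:2].astype(np.float32)))
    blue=near&(c[...,0]>c[...,2]+50)&(c[...,0]>c[...,1]+30)
    print("blue z>130",X[blue&(X[...,2]>.13)].mean(0),(blue&(X[...,2]>.13)).sum())
    a=ok&(abs(X[...,0]-.53)<.06)&(abs(X[...,1]+.17)<.12)&(X[...,2]>.015)
    k=X[a]; print("wheelset",cv2.minAreaRect(k[:,:2].astype(np.float32)),k[:,2].max())
    w=a&(X[...,2]>.048); k=X[w]; 
    A=k[k[:,1]>-.17];B=k[k[:,1]<-.17]; print("wheel tops",A.mean(0),B.mean(0),len(A),len(B))
    v,u=np.where(near); b=(u.min(),v.min(),u.max(),v.max())
    crop=p["color"][b[1]:b[3],b[0]:b[2]]; cv2.imwrite(f"pics/crop_{n}.png",cv2.resize(crop,None,fx=min(3.5,780/crop.shape[1],590/crop.shape[0]),fy=min(3.5,780/crop.shape[1],590/crop.shape[0]),interpolation=cv2.INTER_CUBIC)); print(b)
print(get_state()["tcp_rot"])
```

```text
top z60 rect ((0.5412513017654419, 0.18342456221580505), (0.15762603282928467, 0.44736427068710327), 86.3092269897461) 2311
red rect ((0.5502305030822754, 0.18329420685768127), (0.31714382767677307, 0.12026111781597137), 3.9473891258239746) 555
cheektop n 444
-1 169 mean [0.5062 0.1389 0.1214] x [0.4095 0.4155 0.5733 0.5764] fit [-0.0493  0.1638]
((0.4932117462158203, 0.1401224136352539), (0.02712319791316986, 0.1667187511920929), 83.82238006591797)
1 157 mean [0.5043 0.223  0.1214] x [0.3984 0.4045 0.5679 0.5682] fit [0.1447 0.15  ]
((0.4831380248069763, 0.22161774337291718), (0.1725698709487915, 0.019342752173542976), 7.6667609214782715)
blue z>130 [0.4241 0.1771 0.1383] 18
wheelset ((0.5243556499481201, -0.1726052463054657), (0.17629820108413696, 0.05755960941314697), 76.55351257324219) 0.06401295097646936
wheel tops [ 0.5427 -0.0982  0.056 ] [ 0.5052 -0.2488  0.0561] 87 89
(np.int64(223), np.int64(113), np.int64(298), np.int64(254))
side z60 rect ((0.5408188104629517, 0.1822468340396881), (0.1546635627746582, 0.4495733380317688), 86.12481689453125) 2385
red rect ((0.5278525948524
[... 183 characters left out ...]
.0142  0.1466]
((0.49015671014785767, 0.139938086271286), (0.029853448271751404, 0.17513714730739594), 85.10275268554688)
1 294 mean [0.5012 0.224  0.1217] x [0.3988 0.4012 0.5687 0.5708] fit [0.1517 0.148 ]
((0.4840686023235321, 0.22181855142116547), (0.17316263914108276, 0.021507078781723976), 7.5916266441345215)
blue z>130 [0.4236 0.1807 0.1381] 54
wheelset ((0.5257607102394104, -0.1721656322479248), (0.1801953762769699, 0.06334509700536728), 75.96894073486328) 0.06527389080712424
wheel tops [ 0.5395 -0.0944  0.0561] [ 0.503  -0.2456  0.0554] 84 70
(np.int64(171), np.int64(203), np.int64(368), np.int64(338))
[[ 0.9152  0.403   0.    ]
 [ 0.403  -0.9152 -0.0001]
 [-0.      0.0001 -1.    ]]
```

View pics/crop_top.png

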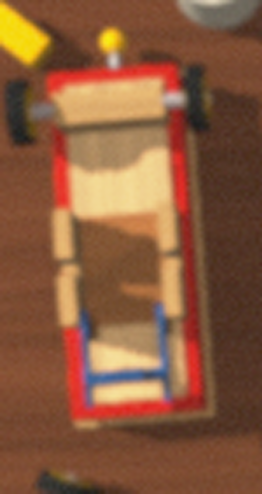

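The crop shows the slots near (66,265) and (171,255). With the cheek ends, that puts the slot centre at wagon x ≈ -28 mm, and wagon yaw is about 4.2°. I'll turn and start towards the wheelset.

```bash
cat > rest.py <<'E'
# remaining shift to a world target (grasp point height incl. TCP) in tool units; args: x y z [x-axis angle deg]
import sys; from h import *
a=list(map(float,sys.argv[1:])); s=get_state(); R=np.array(s["tcp_rot"]); 
d=R.T@(np.array(a[:3])-s["ee_pos"])/.02
yaw=np.degrees(np.arctan2(R[1,0],R[0,0])); print("xyz units",d.round(3),"yaw",yaw.round(2),"turn",round(-(a[3]-yaw)/180,4) if len(a)>3 else "","pos",np.round(s["ee_pos"],4),"F",np.round(s["force"],1),"g",s["grip_width"],"t",s["t"],"j6",s["joint_positions"][5])
E
python3 - <<'E'
from h import *
p=capture("top")
for uv in((241.9,188.7),(271.9,185.9)):
    X=pix2w(p,*uv,z=.122)-np.array([.55,.183,0]); print(X[0]*.9973+X[1]*.0732, -X[0]*.0732+X[1]*.9973)
E
python3 -m jog '[{"turn":-0.058},{"turn":-0.058},{"turn":-0.058},{"turn":-0.058},{"turn":-0.058},{"x":1,"y":0.5},{"x":1,"y":0.5},{"x":1,"y":0.5}]' -1
python3 rest.py .5245 -.172 .12 76.2
```

```text
-0.02653976141399151 0.043860261545344524
-0.026124003507196028 -0.047126649312561525
xyz units [ 20.536 -10.311   3.712] yaw 23.77 turn -0.2913 pos [ 0.2317 -0.5263  0.1943] F [ 0.3 -0.5 -0.2] g 0.09102503693249785 t 1.15 j6 -0.020014691390693833$[0]: bad value
```

```bash
python3 -m jog '[{"x":0,"y":0,"z":0,"turn":-0.058},{"x":0,"y":0,"z":0,"turn":-0.058},{"x":0,"y":0,"z":0,"turn":-0.058},{"x":0,"y":0,"z":0,"turn":-0.058},{"x":0,"y":0,"z":0,"turn":-0.058},{"x":1,"y":0.5,"z":0,"turn":0},{"x":1,"y":0.5,"z":0,"turn":0},{"x":1,"y":0.5,"z":0,"turn":0}]' -1
python3 rest.py .5245 -.172 .12 76.2
```

```text
t: 2.15
ee_pos: [0.2767, -0.4736, 0.1943]
tcp_rot: [[0.243, 0.97, 0.0], [0.97, -0.243, 0.0], [0.0, 0.0, -1.0]]
force: [0.5, 0.8, 0.7]
grip_width: 0.0913
grasp_force: 0.0
xyz units [17.641  8.349  3.725] yaw 75.91 turn -0.0016 pos [ 0.2767 -0.4736  0.1943] F [0.5 0.8 0.7] g 0.0913324853757051 t 2.15 j6 -0.817626182821023
```

```bash
python3 -m jog '[{"x":1,"y":0.5,"z":0,"turn":0},{"x":1,"y":0.5,"z":0,"turn":0},{"x":1,"y":0.5,"z":0,"turn":0},{"x":1,"y":0.5,"z":0,"turn":0},{"x":1,"y":0.5,"z":0,"turn":0},{"x":1,"y":0.5,"z":0,"turn":0},{"x":1,"y":0.5,"z":0,"turn":0},{"x":1,"y":0.5,"z":0,"turn":0}]'
python3 -m jog '[{"x":1,"y":0.5,"z":0,"turn":0},{"x":1,"y":0.5,"z":0,"turn":0},{"x":1,"y":0.5,"z":0.2,"turn":0},{"x":1,"y":0.5,"z":0.5,"turn":0},{"x":1,"y":0.5,"z":0.5,"turn":0},{"x":1,"y":0.5,"z":0.5,"turn":0},{"x":1,"y":0.5,"z":0.5,"turn":0},{"x":1,"y":0.5,"z":0.5,"turn":0}]' >/dev/null
python3 rest.py .5245 -.172 .12 76.2
```

```text
t: 3.15
ee_pos: [0.3927, -0.3374, 0.1944]
tcp_rot: [[0.243, 0.97, 0.0], [0.97, -0.243, 0.0], [0.0, 0.0, -1.0]]
force: [0.9, -0.4, -0.1]
grip_width: 0.0913
grasp_force: 0.0
xyz units [1.62  0.41  1.007] yaw 75.94 turn -0.0014 pos [ 0.5087 -0.2014  0.1401] F [-0.1 -0.3  0.3] g 0.09106248236579634 t 4.15 j6 -0.15305461693144976
```

```bash
python3 -m jog '[{"x":0.8,"y":0.15,"z":0.5,"turn":0},{"x":0.7,"y":0.1,"z":0.5,"turn":0},{"x":0,"y":0,"z":0.8,"turn":0},{"x":0,"y":0,"z":0.8,"turn":0},{"x":0,"y":0,"z":0.8,"turn":0},{"x":0,"y":0,"z":0.8,"turn":0},{"x":0,"y":0,"z":0.5,"turn":0},{"x":0,"y":0,"z":0,"turn":0}]' > /dev/null
python3 rest.py .5245 -.172 .025 76.2
python3 - <<'E'
from h import *
p=capture("side"); c=p["color"][120:270,240:440]; cv2.imwrite("pics/side1.png",cv2.resize(c,None,fx=3.5,fy=3.5,interpolation=cv2.INTER_CUBIC))
E
```

```text
xyz units [0.239 0.185 1.016] yaw 75.95 turn -0.0014 pos [ 0.5198 -0.1758  0.0453] F [-0.1 -0.6  0.9] g 0.09161949774736455 t 5.15 j6 -0.10172186061392394
```

View pics/side1.png

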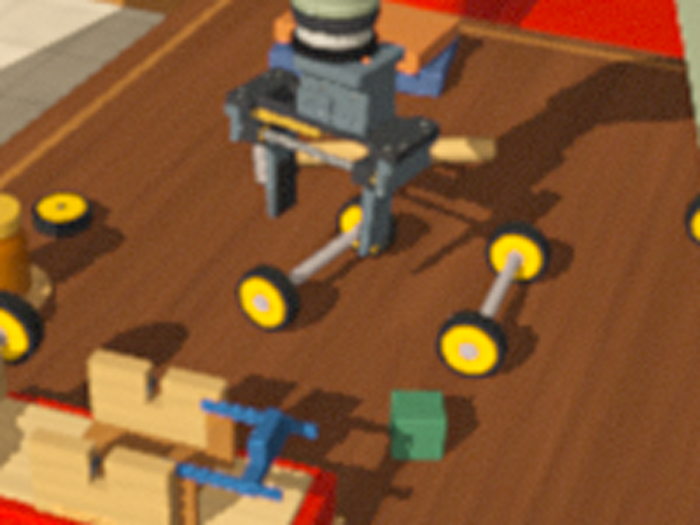

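The fingers straddle the axle (left tip near (278,190), right near (372,225)). Lower and close.

```bash
python3 -m jog '[{"x":0.2,"y":0.2,"z":0.5,"turn":0},{"x":0,"y":0,"z":0.5,"turn":0},{"x":0,"y":0,"z":0,"turn":0}]' > /dev/null
python3 -m jog '[{"x":0,"y":0,"z":0,"turn":0},{"x":0,"y":0,"z":0,"turn":0},{"x":0,"y":0,"z":0,"turn":0},{"x":0,"y":0,"z":0,"turn":0},{"x":0,"y":0,"z":0,"turn":0},{"x":0,"y":0,"z":0,"turn":0},{"x":0,"y":0,"z":0,"turn":0},{"x":0,"y":0,"z":0,"turn":0}]' 1
python3 rest.py .5245 -.172 .16 76.2
```

```text
t: 6.58
ee_pos: [0.5252, -0.1729, 0.0262]
tcp_rot: [[0.243, 0.97, 0.0], [0.97, -0.243, -0.0], [-0.0, 0.0, -1.0]]
force: [-0.0, -0.4, -0.5]
grip_width: 0.0142
grasp_force: 0.0
xyz units [ 0.034 -0.044 -6.688] yaw 75.97 turn -0.0013 pos [ 0.5252 -0.1729  0.0262] F [-0.  -0.4 -0.5] g 0.014221965911707645 t 6.575 j6 -0.0937443226005824
```

```bash
python3 -m jog '[{"x":0,"y":0,"z":0,"turn":0},{"x":0,"y":0,"z":0,"turn":0},{"x":0,"y":0,"z":-0.3,"turn":0},{"x":0,"y":0,"z":-1,"turn":0},{"x":0,"y":0,"z":-1,"turn":0},{"x":0,"y":0,"z":-1,"turn":0},{"x":0,"y":0,"z":-1,"turn":0},{"x":0,"y":0,"z":-1,"turn":0}]'
python3 -m jog '[{"x":0,"y":0,"z":-1,"turn":0},{"x":0,"y":0,"z":-1,"turn":0},{"x":0,"y":0,"z":-0.8,"turn":-0.05},{"x":0,"y":0,"z":0,"turn":-0.051},{"x":0,"y":0,"z":0,"turn":0},{"x":0,"y":0,"z":0,"turn":0},{"x":0,"y":0,"z":0,"turn":0}]'
python3 - <<'E'
from h import *
np.set_printoptions(precision=4,suppress=True)
T=np.array(get_state()["ee_pos"])
for n in("top","side"):
    p=capture(n); X=cloud(p); a=(p["range_z"]>0)&(np.linalg.norm(X[...,:2]-T[:2],axis=-1)<.13)&(abs(X[...,2]-T[2]-.003)<.04)&(p["color"].max(-1)<255)
    a&=(np.linalg.norm(X[...,:2]-T[:2],axis=-1)>.06)
    k=X[a]; A=k[k[:,1]>T[1]];B=k[k[:,1]<T[1]]
    print(n,len(A),len(B)); f=lambda q:(q.min(0)+q.max(0))/2
    if len(A) and len(B): d=f(A)-f(B); print(f(A),f(B),np.degrees(np.arctan2(d[1],d[0])),(f(A)+f(B))/2)
    for r in spot_point("axle_end_a",p)+spot_point("wheelset",p): 
        W=pix2w(p,*r["location"],z=T[2]+.005)
        if np.linalg.norm(W-T)<.15: print(r["conf"],W)
E
python3 rest.py .5221 .181 .19 94.2
```

```text
t: 7.58
ee_pos: [0.5252, -0.1729, 0.1334]
tcp_rot: [[0.242, 0.97, 0.001], [0.97, -0.242, -0.0], [-0.0, 0.001, -1.0]]
force: [-0.2, 0.1, -0.2]
grip_width: 0.0005
grasp_force: 0.0
t: 8.45
ee_pos: [0.525, -0.1728, 0.1881]
tcp_rot: [[-0.071, 0.997, -0.0], [0.997, 0.071, 0.0], [0.0, -0.0, -1.0]]
force: [0.2, -0.6, -0.2]
grip_width: 0.0002
grasp_force: 0.0
top 0 0
0.75 [ 0.5279 -0.0815  0.1931]
0.6 [ 0.5102 -0.1481  0.1931]
side 0 0
xyz units [17.658  1.121 -0.091] yaw 94.13 turn -0.0004 pos [ 0.5252 -0.1729  0.1882] F [ 0.  -0.6 -0.4] g 0.0005864418083373561 t 8.75 j6 -0.41082334779456464
```

Run:
```python
from h import *
np.set_printoptions(precision=4,suppress=True)
for n in("side","top"):
    p=capture(n); X=cloud(p)
    for l in("wheelset","axle_end_a"):
        for r in spot_point(l,p):
            W=pix2w(p,*r["location"],z=.03)
            if abs(W[0]-.53)<.12 and abs(W[1]+.17)<.15: print(n,l,round(r["conf"],2),np.round(r["location"]),W)
    a=(p["range_z"]>0)&(abs(X[...,0]-.54)<.09)&(abs(X[...,1]+.17)<.13)&(X[...,2]>.045)&(X[...,2]<.075)
    k=X[a]; A=k[k[:,1]>-.17];B=k[k[:,1]<-.17]; print(len(A),len(B),A.mean(0),B.mean(0))
    if n=="side": c=p["color"][120:270,240:440]; cv2.imwrite("pics/side2.png",cv2.resize(c,None,fx=3.5,fy=3.5,interpolation=cv2.INTER_CUBIC))
```

```text
side wheelset 0.78 [331. 196.] [ 0.5203 -0.1672  0.03  ]
side axle_end_a 0.95 [346. 181.] [ 0.5087 -0.2762  0.03  ]
side axle_end_a 0.78 [316. 206.] [ 0.5436 -0.0937  0.03  ]
102 82 [ 0.5392 -0.0939  0.0544] [ 0.5037 -0.2451  0.054 ]
top wheelset 0.52 [367. 186.] [ 0.5309 -0.1647  0.03  ]
top axle_end_a 0.52 [366. 186.] [ 0.5326 -0.1602  0.03  ]
top axle_end_a 0.42 [346. 183.] [ 0.5443 -0.0966  0.03  ]
93 6 [ 0.5424 -0.0983  0.0552] [ 0.5002 -0.2557  0.0589]
```

View pics/side2.png

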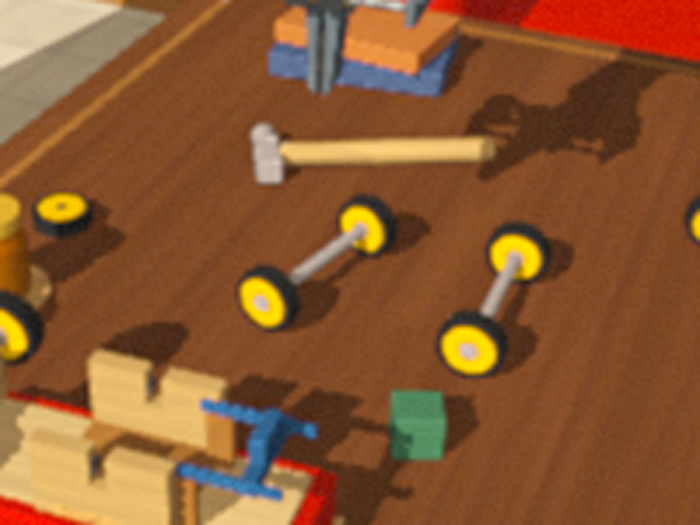

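The wheelset hasn't moved, so the grasp missed. I'll check where the fingertips really are relative to the TCP.

Run:
```python
from h import *
import plant; print([n for n in dir(plant) if n[0]!="_"])
np.set_printoptions(precision=4,suppress=True)
s=get_state(); print({k:v for k,v in s.items() if k not in("joint_vel","joint_efforts")}); T=np.array(s["ee_pos"])
p=capture("side"); X=cloud(p); 
a=(p["range_z"]>0)&(np.linalg.norm(X[...,:2]-T[:2],axis=-1)<.05)&(X[...,2]>.1)
k=X[a]; z=np.sort(k[:,2]); print(len(z),z[:12]); l=k[k[:,2]<z[0]+.03]; print(l.min(0),l.max(0),l.mean(0))
v,u=np.where(a); print("pix",u.min(),u.max(),v.max(),"expect tip",w2pix(p,T-[0,0,.014]),"tcp",w2pix(p,T))
p=capture("top"); X=cloud(p); a=(p["range_z"]>0)&(np.linalg.norm(X[...,:2]-T[:2],axis=-1)<.12)&(X[...,2]>.1); print("top gripper mean",X[a].mean(0),X[a].min(0),X[a].max(0))
```

```text
['PlanningError', 'capture', 'get_state', 'job_done', 'look_for', 'silhouettes', 'spot_point', 'tip_extent']
{'t': 9.05, 'joint_positions': array([-0.3387,  0.2888,  1.625 , -0.0001,  1.2277, -0.411 ]), 'ee_pos': array([ 0.5252, -0.1729,  0.1883]), 'tcp_rot': array([[-0.0723,  0.9974,  0.0001],
       [ 0.9974,  0.0723, -0.0001],
       [-0.0001,  0.0001, -1.    ]]), 'force': array([ 0.3105, -0.9626, -0.4893]), 'wrist_torque': array([ 0.0045, -0.0989, -0.0722]), 'grasp_force': 0.0, 'grip_width': 0.00041118797440617053}
2540 [0.2097 0.2104 0.2114 0.2122 0.2123 0.213  0.2137 0.2147 0.2148 0.2149
 0.215  0.2162]
[ 0.5135 -0.1933  0.2097] [ 0.5344 -0.1507  0.2396] [ 0.5222 -0.1618  0.2263]
pix 317 355 146 expect tip [332.142  154.8765] tcp [332.2966 150.6927]
top gripper mean [ 0.4971 -0.166   0.5296] [ 0.4055 -0.2361  0.2873] [ 0.6132 -0.0847  0.6278]
```

```bash
python3 - <<'E'
import plant; t=plant.tip_extent; print(t() if callable(t) else t)
E
python3 -m jog '[{"x":0,"y":0,"z":0.5,"turn":0.05},{"x":0,"y":0,"z":1,"turn":0.05},{"x":0,"y":0,"z":1,"turn":0},{"x":0,"y":0,"z":1,"turn":0},{"x":0,"y":0,"z":1,"turn":0},{"x":0,"y":0,"z":0,"turn":0},{"x":0,"y":0,"z":0,"turn":0},{"x":0,"y":0,"z":0,"turn":0}]' -1
python3 - <<'E'
from h import *
np.set_printoptions(precision=4,suppress=True)
T=np.array(get_state()["ee_pos"])
p=capture("side"); X=cloud(p)
a=(p["range_z"]>0)&(np.linalg.norm(X[...,:2]-T[:2],axis=-1)<.075)&(X[...,2]>.075)&(X[...,2]<.3)
k=X[a]; 
for s in(-1,1):
    m=k[(k[:,0]-T[0])*s>.02]; z=np.sort(m[:,2]); l=m[m[:,2]<z[3]+.03]; print(s,z[:6],l.min(0),l.max(0),l.mean(0))
E
```

```text
0.014
t: 10.15
ee_pos: [0.5259, -0.1731, 0.0993]
tcp_rot: [[0.239, 0.971, 0.002], [0.971, -0.239, -0.001], [-0.0, 0.002, -1.0]]
force: [-0.5, -0.1, -0.3]
grip_width: 0.0778
grasp_force: 0.0
-1 [0.1209 0.1212 0.1219 0.124  0.1243 0.1248] [ 0.4732 -0.1778  0.1209] [ 0.493  -0.1438  0.1537] [ 0.4828 -0.1569  0.1388]
1 [0.1215 0.1217 0.1229 0.1229 0.1234 0.1234] [ 0.56   -0.1997  0.1215] [ 0.577  -0.1642  0.1528] [ 0.567  -0.1789  0.1375]
```

The visible fingertips sit about 33 mm higher than the reading implies, which fits the jaws closing above the axle. I'll go down further and feel for the table.

```bash
python3 -m jog '[{"x":0,"y":0,"z":1,"turn":0},{"x":0,"y":0,"z":1,"turn":0},{"x":0,"y":0,"z":1,"turn":0},{"x":0,"y":0,"z":0.7,"turn":0},{"x":0,"y":0,"z":0.3,"turn":0},{"x":0,"y":0,"z":0,"turn":0},{"x":0,"y":0,"z":0,"turn":0}]' -1
python3 - <<'E'
from h import *
np.set_printoptions(precision=4,suppress=True)
T=np.array(get_state()["ee_pos"])
p=capture("side"); 
c=p["color"][120:270,240:440].copy()
c=cv2.resize(c,None,fx=3.5,fy=3.5,interpolation=cv2.INTER_CUBIC)
R=np.array(get_state()["tcp_rot"])
for s in(-1,1):
  for w in (-.016,.016):
    q=(w2pix(p,T+R@[w,s*.0455,.014])-[240,120])*3.5; cv2.circle(c,(int(q[0]),int(q[1])),4,(255,0,255),1)
cv2.imwrite("pics/side3.png",c)
E
```

```text
t: 11.08
ee_pos: [0.5258, -0.1731, 0.0189]
tcp_rot: [[0.239, 0.971, 0.001], [0.971, -0.239, -0.001], [-0.0, 0.001, -1.0]]
force: [0.3, 0.4, 0.6]
grip_width: 0.0907
grasp_force: 0.0
```

View pics/side3.png

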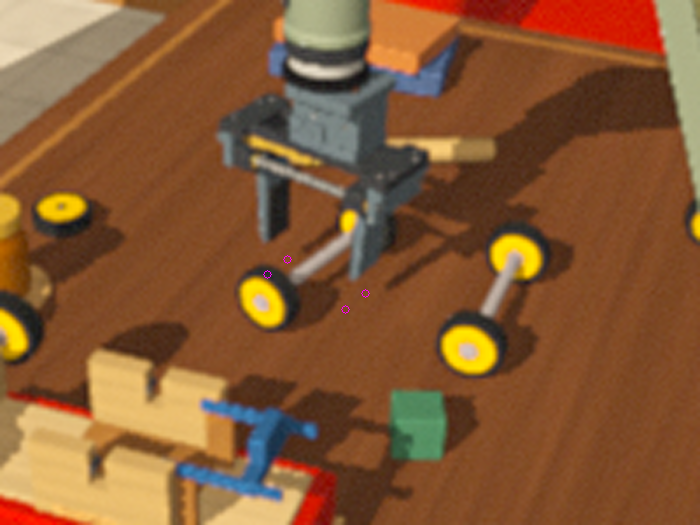

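The predicted tip points (magenta, e.g. (345,310)) lie well below the real tips (e.g. (360,275)). The TCP height reading is therefore about 30 mm low. I'll touch the table gently to get the exact offset.

```bash
python3 -m jog '[{"x":0,"y":0,"z":0.5,"turn":0},{"x":0,"y":0,"z":0.5,"turn":0},{"x":0,"y":0,"z":0,"turn":0}]' -1
python3 -m jog '[{"x":0,"y":0,"z":0.2,"turn":0},{"x":0,"y":0,"z":0.1,"turn":0},{"x":0,"y":0,"z":0,"turn":0}]' | egrep 'force|pos'
python3 -m jog '[{"x":0,"y":0,"z":0.1,"turn":0},{"x":0,"y":0,"z":0.1,"turn":0},{"x":0,"y":0,"z":0,"turn":0}]' | egrep 'force|pos'
```

```text
t: 11.5
ee_pos: [0.5242, -0.1726, -0.003]
tcp_rot: [[0.239, 0.971, -0.002], [0.971, -0.239, 0.001], [0.0, -0.003, -1.0]]
force: [-1.0, -0.1, 0.2]
grip_width: 0.0912
grasp_force: 0.0
ee_pos: [0.5252, -0.1729, -0.0078]
force: [-0.1, -0.9, 0.1]
grasp_force: 0.0
ee_pos: [0.5251, -0.1728, -0.0119]
force: [-0.1, 0.4, -0.4]
grasp_force: 0.0
```

```bash
python3 -m jog '[{"x":0,"y":0,"z":0.1,"turn":0},{"x":0,"y":0,"z":0,"turn":0}]' | egrep 'force|pos'
python3 -m jog '[{"x":0,"y":0,"z":0.1,"turn":0},{"x":0,"y":0,"z":0,"turn":0}]' | egrep 'force|pos'
python3 -m jog '[{"x":0,"y":0,"z":0.1,"turn":0},{"x":0,"y":0,"z":0,"turn":0}]' | egrep 'force|pos'
```

```text
ee_pos: [0.5251, -0.1728, -0.0139]
force: [-0.5, -0.0, 0.2]
grasp_force: 0.0
ee_pos: [0.525, -0.1728, -0.0159]
force: [-0.6, 0.1, 0.3]
grasp_force: 0.0
ee_pos: [0.525, -0.1728, -0.0179]
force: [-0.2, -0.4, -0.0]
grasp_force: 0.0
```

```bash
python3 -m jog '[{"x":0,"y":0,"z":0.1,"turn":0},{"x":0,"y":0,"z":0,"turn":0}]' | egrep 'force|pos'
python3 - <<'E'
from h import *
np.set_printoptions(precision=4,suppress=True)
T=np.array(get_state()["ee_pos"])
p=capture("side"); X=cloud(p)
a=(p["range_z"]>0)&(np.linalg.norm(X[...,:2]-T[:2],axis=-1)<.075)&(X[...,2]>.003)&(X[...,2]<.3)&(p["color"].max(-1)<130)&(p["color"][...,0]>=p["color"][...,2])
k=X[a]
for s in(-1,1):
    m=k[((k[:,:2]-T[:2])@[.97,-.24])*s>.03]; z=np.sort(m[:,2]); print(s,len(z),z[:8])
E
```

```text
ee_pos: [0.5254, -0.173, -0.0194]
force: [-0.1, -0.5, 3.5]
grasp_force: 1.7
-1 343 [0.0067 0.0077 0.0079 0.0103 0.011  0.0116 0.0123 0.0124]
1 82 [0.0085 0.0148 0.0207 0.0223 0.0225 0.0251 0.0255 0.0292]
```

Contact came at a reading of -0.0193, so true height = reading + 0.033, and the grasp point is at reading + 0.038. Raise to a reading of -0.008 and grip.

```bash
python3 -m jog '[{"x":0,"y":0,"z":-0.6,"turn":0},{"x":0,"y":0,"z":0,"turn":0},{"x":0,"y":0,"z":0,"turn":0},{"x":0,"y":0,"z":0,"turn":0},{"x":0,"y":0,"z":0,"turn":0},{"x":0,"y":0,"z":0,"turn":0},{"x":0,"y":0,"z":0,"turn":0},{"x":0,"y":0,"z":0,"turn":0}]' 1 | egrep 'pos|width'
python3 -m jog '[{"x":0,"y":0,"z":0,"turn":0},{"x":0,"y":0,"z":0,"turn":0},{"x":0,"y":0,"z":0,"turn":0},{"x":0,"y":0,"z":0,"turn":0}]'
```

```text
ee_pos: [0.5252, -0.1729, -0.0078]
grip_width: 0.0141
t: 14.8
ee_pos: [0.5251, -0.1729, -0.0078]
tcp_rot: [[0.239, 0.971, -0.0], [0.971, -0.239, -0.0], [-0.0, -0.0, -1.0]]
force: [0.0, -0.2, 0.2]
grip_width: 0.0113
grasp_force: 30.0
```

```bash
python3 -m jog '[{"x":0,"y":0,"z":-0.5,"turn":0},{"x":0,"y":0,"z":-1,"turn":0},{"x":0,"y":0,"z":-1,"turn":0},{"x":0,"y":0,"z":-1,"turn":0},{"x":0,"y":0,"z":-1,"turn":0},{"x":0,"y":0,"z":-1,"turn":0},{"x":0,"y":0,"z":-1,"turn":-0.03},{"x":0,"y":0,"z":-1,"turn":-0.03}]' | egrep 'pos|force|width'
python3 -m jog '[{"x":0,"y":0,"z":-0.5,"turn":-0.04},{"x":0.4,"y":0,"z":0,"turn":0},{"x":0.8,"y":0,"z":0,"turn":0},{"x":1,"y":0,"z":0,"turn":0},{"x":1,"y":0,"z":0,"turn":0},{"x":1,"y":0,"z":0,"turn":0},{"x":1,"y":0,"z":0,"turn":0},{"x":1,"y":0,"z":0,"turn":0}]' | egrep 'pos|force|width'
python3 rest.py .5221 .181 .15 94.2
```

```text
ee_pos: [0.525, -0.1728, 0.1435]
force: [0.2, -0.3, -0.1]
grip_width: 0.0111
grasp_force: 30.0
ee_pos: [0.5161, -0.0477, 0.1523]
force: [-0.2, 0.1, -1.0]
grip_width: 0.0117
grasp_force: 30.0
xyz units [11.381  1.128  0.114] yaw 94.16 turn -0.0002 pos [ 0.5161 -0.0477  0.1523] F [-0.2  0.1 -1. ] g 0.01165105987119172 t 16.8 j6 -0.1868452815361378
```

```bash
python3 -m jog '[{"x":1,"y":0.1,"z":0,"turn":0},{"x":1,"y":0.1,"z":0,"turn":0},{"x":1,"y":0.1,"z":0,"turn":0},{"x":1,"y":0.1,"z":0,"turn":0},{"x":1,"y":0.1,"z":0,"turn":0},{"x":1,"y":0.1,"z":0,"turn":0},{"x":1,"y":0.1,"z":0,"turn":0},{"x":1,"y":0.1,"z":0,"turn":0}]' | egrep 'force|width'
python3 -m jog '[{"x":1,"y":0.1,"z":0,"turn":0},{"x":0.8,"y":0.1,"z":0,"turn":0},{"x":0.4,"y":0,"z":0,"turn":0},{"x":0,"y":0,"z":0,"turn":0},{"x":0,"y":0,"z":0,"turn":0}]' | egrep 'force|width'
python3 - <<'E'
from h import *
np.set_printoptions(precision=4,suppress=True)
T=np.array(get_state()["ee_pos"]); ax=T[2]+.038; print(T,"axle z",ax)
for n in("side","top"):
    p=capture(n); X=cloud(p)
    D=X[...,:2]-T[:2]; g=p["color"].astype(int)
    yel=(p["range_z"]>0)&(np.hypot(D[...,0],D[...,1])<.13)&(g[...,2]>150)&(g[...,1]>120)&(g[...,0]<90)&(X[...,2]>.13)
    dk=(p["range_z"]>0)&(abs(D[...,0])<.05)&(abs(D[...,1])<.12)&(abs(X[...,2]-ax)<.036)&(g.max(-1)<70)&(abs(D[...,1])>.05)
    for s in(-1,1):
        for nm,m in(("yel",yel),("dark",dk)):
            k=X[m&(D[...,1]*s>0)]
            if len(k)>4: print(n,s,nm,len(k),(k.min(0)+k.max(0))/2,k.mean(0),k.min(0)[2],k.max(0)[2])
    for r in spot_point("axle_end_a",p)+spot_point("wheelset",p):
        W=pix2w(p,*r["location"],z=ax)
        if np.linalg.norm(W-T)<.15: print(n,round(r["conf"],2),W)
    if n=="side": c=p["color"][130:320,180:400]; cv2.imwrite("pics/side4.png",cv2.resize(c,None,fx=3.1,fy=3.1,interpolation=cv2.INTER_CUBIC))
E
python3 rest.py .5221 .181 .15 94.2
```

```text
force: [-0.2, -0.6, -1.0]
grip_width: 0.0114
grasp_force: 30.0
force: [0.4, 0.5, -2.6]
grip_width: 0.0114
grasp_force: 30.0
[0.5214 0.1552 0.1522] axle z 0.1901739466573606
side -1 yel 58 [0.5519 0.1159 0.2267] [0.5224 0.089  0.1915] 0.17026896705080888 0.28308981786687704
side -1 dark 37 [0.5124 0.0812 0.1913] [0.5097 0.0814 0.1951] 0.16444358663914965 0.21814353276305254
side 1 yel 350 [0.5359 0.1992 0.303 ] [0.516  0.2179 0.224 ] 0.167084802900607 0.4388428188234487
side 1 dark 167 [0.5135 0.231  0.1976] [0.5056 0.2329 0.2112] 0.17288724724636442 0.22231246048055864
side 0.97 [0.5238 0.0653 0.1902]
side 0.93 [0.5062 0.2462 0.1902]
side 0.78 [0.5155 0.158  0.1902]
top -1 dark 122 [0.5268 0.0754 0.2063] [0.5247 0.0757 0.2129] 0.18882131067790608 0.22372619180851266
top 1 dark 37 [0.4975 0.2281 0.2087] [0.496  0.2284 0.2104] 0.19867395323749712 0.2188235854340816
top 0.71 [0.5242 0.2429 0.1902]
top 0.62 [0.5296 0.0568 0.1902]
xyz units [1.276 0.123 0.113] yaw 94.11 turn -0.0005 pos [0.5215 0.1554 0.1523] F [ 0.4  0.9 -1.4] g 0.011195959478572146 t 18.725 j6 0.19676847706546058
```

View pics/side4.png

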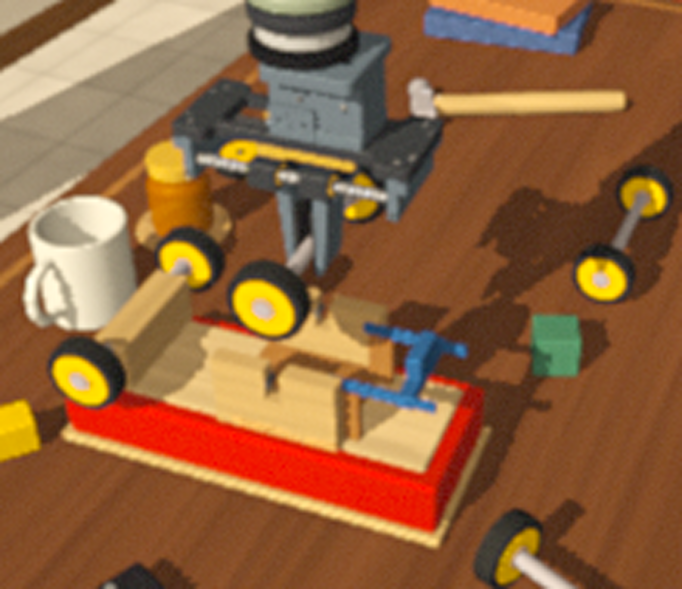

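The wheelset is held squarely and centred on the tool. The slots in the view are at about (270,380) and (315,300). Move over the slots and lower to just above the cheeks.

```bash
python3 -m jog '[{"x":0.7,"y":0.15,"z":0.2,"turn":0},{"x":0.6,"y":0.05,"z":0.5,"turn":0},{"x":0,"y":0,"z":0.7,"turn":0},{"x":0,"y":0,"z":0.7,"turn":0},{"x":0,"y":0,"z":0.5,"turn":0},{"x":0,"y":0,"z":0.2,"turn":0},{"x":0,"y":0,"z":0,"turn":0},{"x":0,"y":0,"z":0,"turn":0}]' | egrep 'force|width'
python3 rest.py .523 .181 .092 94.2
python3 - <<'E'
from h import *
p=capture("side"); c=p["color"][190:280,230:370]; cv2.imwrite("pics/side5.png",cv2.resize(c,None,fx=5.5,fy=5.5,interpolation=cv2.INTER_CUBIC))
E
```

```text
force: [-0.4, -0.7, -1.8]
grip_width: 0.0113
grasp_force: 30.0
xyz units [-0.044 -0.052  0.236] yaw 94.14 turn -0.0004 pos [0.524  0.1819 0.0967] F [-0.4 -0.7 -1.8] g 0.011254146321136905 t 19.725 j6 0.24141710353569523
```

View pics/side5.png

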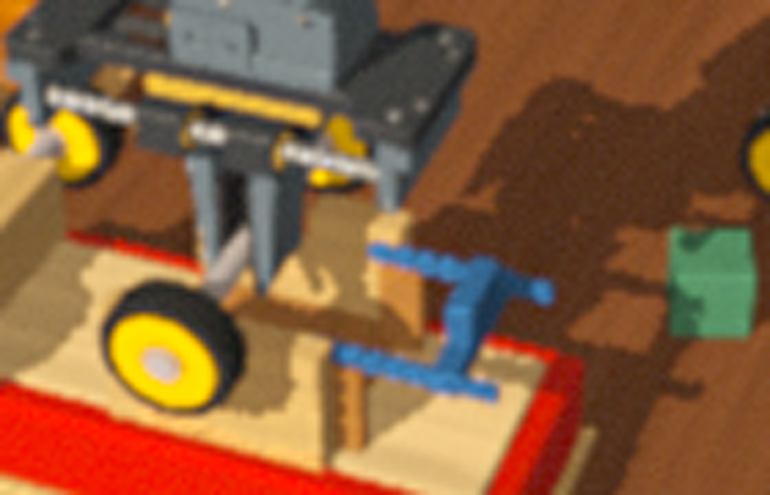

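The wheelset hangs just above the cheeks, near wheel at (170,345) outside the near cheek. Lower in small steps and feel.

```bash
for i in 1; do :; done
python3 -m jog '[{"x":0,"y":0,"z":0.15,"turn":0},{"x":0,"y":0,"z":0.15,"turn":0},{"x":0,"y":0,"z":0,"turn":0}]' | egrep 'force|pos'
python3 -m jog '[{"x":0,"y":0,"z":0.1,"turn":0},{"x":0,"y":0,"z":0,"turn":0}]' | egrep 'force|pos'
python3 -m jog '[{"x":0,"y":0,"z":0.1,"turn":0},{"x":0,"y":0,"z":0,"turn":0}]' | egrep 'force|pos'
python3 -c "from h import *;print(get_state()['wrist_torque'])"
```

```text
ee_pos: [0.5233, 0.1818, 0.0899]
force: [0.4, -1.5, -1.8]
grasp_force: 30.0
ee_pos: [0.5234, 0.1819, 0.0881]
force: [1.3, -0.9, -1.6]
grasp_force: 30.0
ee_pos: [0.5234, 0.1819, 0.0861]
force: [-0.2, 0.2, -2.0]
grasp_force: 30.0
[-0.00530465 -0.12699235  0.00495294]
```

```bash
python3 -m jog '[{"x":0,"y":0,"z":0.1,"turn":0},{"x":0,"y":0,"z":0.1,"turn":0},{"x":0,"y":0,"z":0,"turn":0}]' | egrep 'force|pos'
python3 -m jog '[{"x":0,"y":0,"z":0.1,"turn":0},{"x":0,"y":0,"z":0,"turn":0}]' | egrep 'force|pos'
python3 -m jog '[{"x":0,"y":0,"z":0.1,"turn":0},{"x":0,"y":0,"z":0,"turn":0}]' | egrep 'force|pos'
python3 -m jog '[{"x":0,"y":0,"z":0.1,"turn":0},{"x":0,"y":0,"z":0,"turn":0}]' | egrep 'force|pos'
python3 -c "from h import *;print(get_state()['wrist_torque'])"
```

```text
ee_pos: [0.5228, 0.1818, 0.0818]
force: [-2.9, 0.4, -1.3]
grasp_force: 30.0
ee_pos: [0.5229, 0.1818, 0.0799]
force: [-3.3, -0.5, -0.4]
grasp_force: 30.0
ee_pos: [0.523, 0.1818, 0.0779]
force: [-4.2, -0.2, -0.6]
grasp_force: 30.0
ee_pos: [0.523, 0.1819, 0.077]
force: [-5.9, -1.9, 5.7]
grasp_force: 30.0
[-0.19268544  0.95843166 -0.18461362]
```

The axle is on the nubs (axle at about 0.115). Relieve the sideways load a little, then press on.

```bash
python3 -m jog '[{"x":0,"y":-0.04,"z":0.1,"turn":0},{"x":0,"y":0,"z":0,"turn":0}]' | egrep 'force|pos'
python3 -m jog '[{"x":0,"y":0,"z":0.1,"turn":0},{"x":0,"y":0,"z":0,"turn":0}]' | egrep 'force|pos'
python3 -m jog '[{"x":0,"y":0,"z":0.05,"turn":0},{"x":0,"y":0,"z":0,"turn":0}]' | egrep 'force|pos'
python3 -c "from h import *;s=get_state();print(s['wrist_torque'],s['tcp_rot'])"
```

```text
ee_pos: [0.5231, 0.1819, 0.0766]
force: [-7.1, -1.5, 13.6]
grasp_force: 30.0
ee_pos: [0.5231, 0.182, 0.076]
force: [-10.4, -2.5, 22.0]
grasp_force: 30.0
ee_pos: [0.5232, 0.182, 0.0756]
force: [-11.9, -2.8, 25.4]
grasp_force: 30.0
[-0.52306954  1.80168828 -0.08925406] [[-7.24633792e-02  9.97367115e-01  2.81009280e-03]
 [ 9.97370898e-01  7.24614079e-02  7.97201248e-04]
 [ 5.91479028e-04  2.86047268e-03 -9.99995734e-01]]
```

```bash
python3 -m jog '[{"x":0,"y":-0.06,"z":0,"turn":0},{"x":0,"y":0,"z":0,"turn":0}]' | egrep 'force|pos'
python3 -m jog '[{"x":0,"y":0,"z":0.04,"turn":0},{"x":0,"y":0,"z":0,"turn":0}]' | egrep 'force|pos'
python3 -c "from h import *;s=get_state();print(s['wrist_torque'])"
```

```text
ee_pos: [0.5231, 0.182, 0.0756]
force: [-9.0, -3.4, 24.1]
grasp_force: 30.0
ee_pos: [0.5231, 0.182, 0.0753]
force: [-10.5, -3.2, 27.2]
grasp_force: 30.0
[-0.57671344  1.53174342 -0.07769706]
```

```bash
python3 -m jog '[{"x":0,"y":-0.1,"z":0,"turn":0},{"x":0,"y":0,"z":0,"turn":0}]' | egrep 'force|pos'
python3 -m jog '[{"x":0,"y":-0.05,"z":0.03,"turn":0},{"x":0,"y":0,"z":0,"turn":0}]' | egrep 'force|pos'
python3 -m jog '[{"x":0,"y":0,"z":0.03,"turn":0},{"x":0,"y":0,"z":0,"turn":0}]' | egrep 'force|pos'
python3 -c "from h import *;s=get_state();print(s['wrist_torque'])"
```

```text
ee_pos: [0.5216, 0.1822, 0.0738]
force: [-5.7, -0.7, 17.0]
grasp_force: 30.0
ee_pos: [0.5216, 0.1822, 0.0735]
force: [-3.9, -1.9, 16.5]
grasp_force: 30.0
ee_pos: [0.5216, 0.1823, 0.0728]
force: [-3.9, -1.3, 16.3]
grasp_force: 30.0
[-0.20469238  0.53388684 -0.11038094]
```

```bash
python3 -m jog '[{"x":0,"y":0,"z":0.06,"turn":0},{"x":0,"y":0,"z":0,"turn":0}]' | egrep 'force|pos'
python3 -m jog '[{"x":0,"y":0,"z":0.06,"turn":0},{"x":0,"y":0,"z":0,"turn":0}]' | egrep 'force|pos'
python3 -m jog '[{"x":0,"y":0,"z":0.06,"turn":0},{"x":0,"y":0,"z":0,"turn":0}]' | egrep 'force|pos'
python3 -m jog '[{"x":0,"y":0,"z":0.06,"turn":0},{"x":0,"y":0,"z":0,"turn":0}]' | egrep 'force|pos'
```

```text
ee_pos: [0.5216, 0.1824, 0.0714]
force: [-3.2, -0.9, 14.8]
grasp_force: 30.0
ee_pos: [0.5215, 0.1825, 0.0698]
force: [-3.8, -0.8, 12.5]
grasp_force: 30.0
ee_pos: [0.5215, 0.1825, 0.0682]
force: [-2.2, -0.0, 9.9]
grasp_force: 30.0
ee_pos: [0.5215, 0.1825, 0.0666]
force: [-1.1, -0.1, 7.9]
grasp_force: 30.0
```

```bash
python3 -m jog '[{"x":0,"y":0,"z":0.1,"turn":0},{"x":0,"y":0,"z":0,"turn":0}]' | egrep 'force|pos'
python3 -m jog '[{"x":0,"y":0,"z":0.08,"turn":0},{"x":0,"y":0,"z":0,"turn":0}]' | egrep 'force|pos'
python3 -m jog '[{"x":0,"y":0,"z":0.04,"turn":0},{"x":0,"y":0,"z":0,"turn":0}]' | egrep 'force|pos'
python3 -c "from h import *;s=get_state();print(s['wrist_torque'],s['t'])"
```

```text
ee_pos: [0.5215, 0.1825, 0.0637]
force: [2.4, 0.4, 2.2]
grasp_force: 30.0
ee_pos: [0.5215, 0.1823, 0.0617]
force: [5.0, 0.5, 2.8]
grasp_force: 30.0
ee_pos: [0.5215, 0.1823, 0.0616]
force: [4.3, 1.8, 6.7]
grasp_force: 30.0
[ 0.14417599 -0.82529707 -0.0644015 ] 25.525
```

The reading is 0.0616 (axle at about 0.100) with the force rising, so it's on the bottom. Firm it up a little, then check both ends.

```bash
python3 -m jog '[{"x":0,"y":0.05,"z":0.06,"turn":0},{"x":0,"y":0,"z":0,"turn":0}]' | egrep 'force|pos'
python3 -m jog '[{"x":0,"y":0.03,"z":0.05,"turn":0},{"x":0,"y":0,"z":0,"turn":0}]' | egrep 'force|pos'
python3 - <<'E'
from h import *
np.set_printoptions(precision=4,suppress=True)
s=get_state(); print(s['wrist_torque'],s['tcp_rot'][2])
T=s["ee_pos"]
for n in("side","top"):
    p=capture(n)
    X=cloud(p); D=X[...,:2]-T[:2]; g=p["color"].astype(int)
    tyre=(p["range_z"]>0)&(abs(D[...,0])<.05)&(abs(D[...,1])<.1)&(abs(D[...,1])>.06)&(X[...,2]>.1)&(X[...,2]<.15)
    for q in(-1,1):
        k=X[tyre&(D[...,1]*q>0)]
        if len(k)>8: z=np.sort(k[:,2]); print(n,q,len(k),"top z",np.mean(z[-8:]),k.mean(0))
    for r in spot_point("axle_end_a",p):
        W=pix2w(p,*r["location"],z=.1)
        if np.linalg.norm(W-T)<.13: print(n,round(r["conf"],2),W)
E
```

```text
ee_pos: [0.5215, 0.1823, 0.0615]
force: [-0.0, 0.9, 15.4]
grasp_force: 30.0
ee_pos: [0.5215, 0.1823, 0.0614]
force: [-2.2, 0.3, 21.1]
grasp_force: 30.0
[-0.0745  0.4336 -0.0883] [ 0.0012  0.0042 -1.    ]
side 1 346 top z 0.13209034494481228 [0.5118 0.2624 0.1175]
side 0.8 [0.5068 0.2739 0.1   ]
top -1 142 top z 0.1321169536963174 [0.5253 0.1023 0.1203]
top 1 34 top z 0.12290110268519266 [0.494  0.2544 0.1156]
top 0.7 [0.5281 0.276  0.1   ]
top 0.56 [0.5323 0.0761 0.1   ]
```

Both tyre tops are at 0.132, so it is seated evenly. Ease off, release and withdraw.

```bash
python3 -m jog '[{"x":0,"y":0,"z":-0.12,"turn":0},{"x":0,"y":0,"z":0,"turn":0},{"x":0,"y":0,"z":0,"turn":0},{"x":0,"y":0,"z":0,"turn":0},{"x":0,"y":0,"z":0,"turn":0},{"x":0,"y":0,"z":0,"turn":0}]' 0.2 | egrep 'force|pos|wid'
python3 -m jog '[{"x":0,"y":0,"z":-0.4,"turn":0},{"x":0,"y":0,"z":-1,"turn":0},{"x":0,"y":0,"z":-1,"turn":0},{"x":0,"y":0,"z":-1,"turn":0},{"x":0,"y":0,"z":-1,"turn":0},{"x":0,"y":0,"z":0,"turn":0}]' | egrep 'force|pos|wid'
python3 - <<'E'
from h import *
np.set_printoptions(precision=4,suppress=True)
T=np.array([.5215,.1823])
c,s=np.cos(np.radians(4.15)),np.sin(np.radians(4.15))
for n in("side","top"):
    p=capture(n); X=cloud(p); D=X[...,:2]-T; g=p["color"].astype(int)
    tyre=(p["range_z"]>0)&(abs(D[...,0])<.05)&(abs(D[...,1])<.1)&(abs(D[...,1])>.06)&(X[...,2]>.1)&(X[...,2]<.15)
    for q in(-1,1):
        k=X[tyre&(D[...,1]*q>0)]
        if len(k)>8: z=np.sort(k[:,2]); print(n,q,len(k),"top z",np.mean(z[-8:]))
    b=(p["range_z"]>0)&(abs(X[...,0]-.43)<.05)&(abs(X[...,1]-.18)<.05)&(X[...,2]>.125)&(g[...,0]>g[...,2]+30)
    k=X[b]; print(n,"tab",len(k),k.mean(0),k.min(0),k.max(0))
E
python3 rest.py .424 .174 .118 94.15
```

```text
ee_pos: [0.5201, 0.1816, 0.0601]
force: [1.0, 0.2, 0.1]
grip_width: 0.0365
grasp_force: 0.0
ee_pos: [0.5214, 0.1821, 0.1502]
force: [-0.4, -1.4, -1.2]
grip_width: 0.0363
grasp_force: 0.0
side -1 153 top z 0.13211128069346262
side 1 351 top z 0.13241852671504495
side tab 98 [0.4224 0.179  0.1354] [0.4169 0.1578 0.125 ] [0.4301 0.1937 0.1413]
top -1 141 top z 0.13349595926917246
top 1 16 top z 0.12883687478954903
xyz units [-0.032 -4.809  1.503] yaw 94.14 turn -0.0 pos [0.5199 0.1816 0.1481] F [ 0.9 -0.4 -0. ] g 0.036501890394461625 t 27.825 j6 0.24296714635507163<stdin>:12: RuntimeWarning: Mean of empty slice.
  ret = um.true_divide(
Traceback (most recent call last):
ValueError: zero-size array to reduction operation minimum which has no identity
```

Both tyres stay at about 0.132 after release. Next, close the jaws, go behind the tab and lower to a reading of 0.103.

```bash
python3 -m jog '[{"x":0,"y":-0.9,"z":0,"turn":0},{"x":0,"y":-1,"z":0,"turn":0},{"x":0,"y":-1,"z":0,"turn":0},{"x":0,"y":-1,"z":0,"turn":0},{"x":0,"y":-1,"z":0,"turn":0},{"x":0,"y":-1,"z":0,"turn":0},{"x":0,"y":-0.6,"z":0,"turn":0},{"x":0,"y":0,"z":0,"turn":0}]' 1 | egrep 'force|pos|wid'
python3 rest.py .3915 .1725 .103 94.15
```

```text
ee_pos: [0.3899, 0.1723, 0.1482]
force: [-0.1, 0.7, -0.3]
grip_width: 0.0006
grasp_force: 0.0
xyz units [0.006 0.082 2.259] yaw 94.18 turn 0.0002 pos [0.3899 0.1723 0.1482] F [-0.1  0.7 -0.3] g 0.0005864806879881533 t 28.825 j6 0.31634750561385483
```

```bash
python3 -m jog '[{"x":0,"y":0,"z":0.6,"turn":0},{"x":0,"y":0,"z":0.7,"turn":0},{"x":0,"y":0,"z":0.7,"turn":0},{"x":0,"y":0,"z":0.25,"turn":0},{"x":0,"y":0,"z":0,"turn":0}]' | egrep 'force|pos|wid'
python3 -m jog '[{"x":0,"y":0.3,"z":0,"turn":0},{"x":0,"y":0.3,"z":0,"turn":0},{"x":0,"y":0.2,"z":0,"turn":0},{"x":0,"y":0,"z":0,"turn":0}]' | egrep 'force|pos|wid'
```

```text
ee_pos: [0.3904, 0.1722, 0.1026]
force: [0.1, -0.2, 0.5]
grip_width: 0.0005
grasp_force: 0.0
ee_pos: [0.4069, 0.1735, 0.1033]
force: [-1.1, -0.1, 0.4]
grip_width: 0.0004
grasp_force: 0.0
```

Run:
```python
from h import *
p=capture("side"); c=p["color"][180:290,230:390]; cv2.imwrite("pics/side6.png",cv2.resize(c,None,fx=5,fy=5,interpolation=cv2.INTER_CUBIC))
```

```text
(no output)
```

View pics/side6.png

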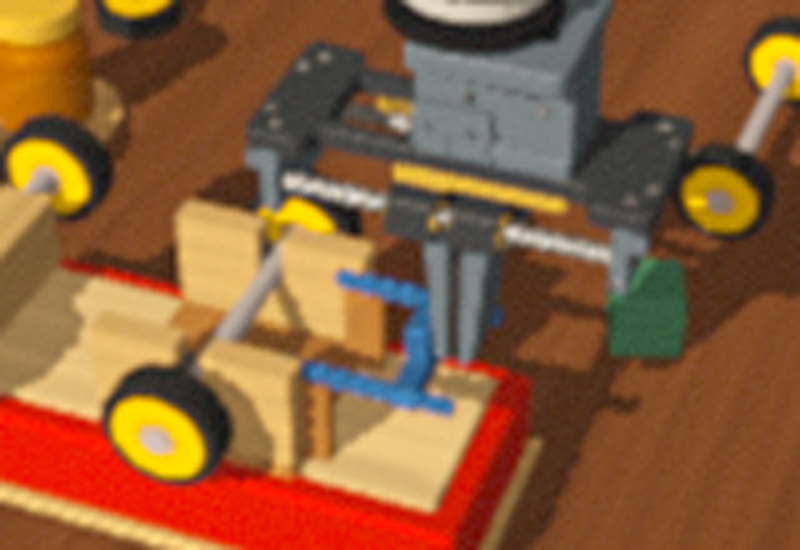

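The axle sits in both slots, and the closed fingers (440–470, 355) are right behind the tab. Push across.

```bash
python3 -m jog '[{"x":0,"y":0.3,"z":0,"turn":0},{"x":0,"y":0.4,"z":0,"turn":0},{"x":0,"y":0.4,"z":0,"turn":0},{"x":0,"y":0.4,"z":0,"turn":0},{"x":0,"y":0,"z":0,"turn":0}]' | egrep 'force|pos'
python3 -m jog '[{"x":0,"y":0.4,"z":0,"turn":0},{"x":0,"y":0.4,"z":0,"turn":0},{"x":0,"y":0.4,"z":0,"turn":0},{"x":0,"y":0.2,"z":0,"turn":0},{"x":0,"y":0,"z":0,"turn":0}]' | egrep 'force|pos'
python3 -m jog '[{"x":0,"y":0.2,"z":0,"turn":0},{"x":0,"y":0.1,"z":0,"turn":0},{"x":0,"y":0,"z":0,"turn":0}]' | egrep 'force|pos'
```

```text
ee_pos: [0.4379, 0.1758, 0.1032]
force: [-0.2, -0.3, -0.9]
grasp_force: 0.1
ee_pos: [0.4653, 0.1777, 0.1032]
force: [-0.6, -1.1, 0.0]
grasp_force: 0.3
ee_pos: [0.4705, 0.1781, 0.1032]
force: [-1.6, -0.6, 0.9]
grasp_force: 1.1
```

```bash
python3 -m jog '[{"x":0,"y":0.2,"z":0,"turn":0},{"x":0,"y":0.1,"z":0,"turn":0},{"x":0,"y":0,"z":0,"turn":0}]' | egrep 'force|pos'
python3 -m jog '[{"x":0,"y":0.15,"z":0,"turn":0},{"x":0,"y":0,"z":0,"turn":0}]' | egrep 'force|pos'
python3 - <<'E'
from h import *
np.set_printoptions(precision=4,suppress=True)
p=capture("side"); X=cloud(p); g=p["color"].astype(int)
b=(p["range_z"]>0)&(abs(X[...,0]-.47)<.12)&(abs(X[...,1]-.18)<.06)&(X[...,2]>.1)&(g[...,0]>g[...,2]+50)&(g[...,0]>g[...,1]+30)
k=X[b]; print(k.min(0),k.max(0)); t=k[k[:,2]>.128]; print(len(t),t.mean(0) if len(t) else 0)
c=p["color"][180:290,230:390]; cv2.imwrite("pics/side7.png",cv2.resize(c,None,fx=5,fy=5,interpolation=cv2.INTER_CUBIC))
E
```

```text
ee_pos: [0.4746, 0.1783, 0.1032]
force: [-7.4, -0.5, 3.7]
grasp_force: 3.8
ee_pos: [0.4745, 0.1783, 0.1032]
force: [-14.1, 0.2, 9.1]
grasp_force: 7.4
[0.4657 0.147  0.1111] [0.5492 0.2183 0.1415]
25 [0.4902 0.1941 0.1372]
```

View pics/side7.png

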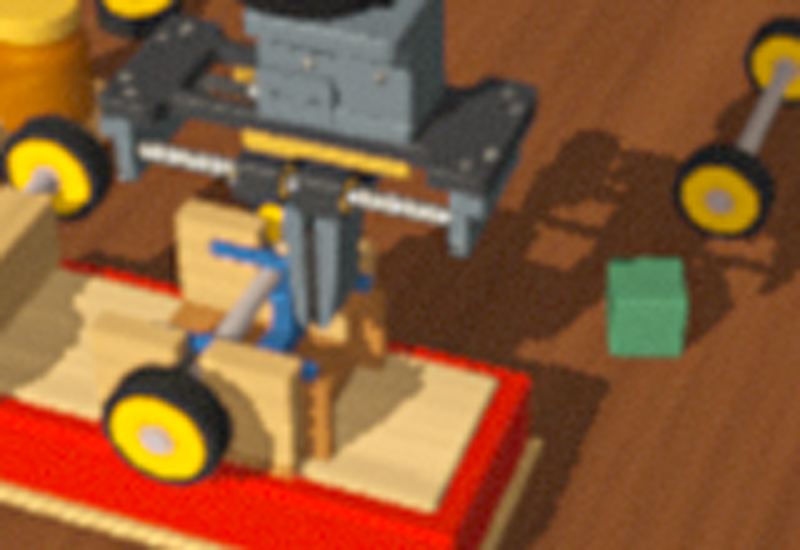

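The keeper has met its end stop: 14 N with no more travel, and the bar at (240,250) reaches past the axle. Back away, lift and check.

```bash
python3 -m jog '[{"x":0,"y":-0.5,"z":0,"turn":0},{"x":0,"y":-0.3,"z":0,"turn":0},{"x":0,"y":0,"z":-0.8,"turn":0},{"x":0,"y":0,"z":-1,"turn":0},{"x":0,"y":0,"z":-1,"turn":0},{"x":0,"y":-1,"z":-1,"turn":0},{"x":0,"y":-1,"z":-1,"turn":0},{"x":0,"y":0,"z":0,"turn":0}]' | egrep 't:|force|pos'
python3 - <<'E'
from h import *
np.set_printoptions(precision=4,suppress=True)
T=np.array([.5215,.1823])
for n in("side","top"):
    p=capture(n); X=cloud(p); D=X[...,:2]-T; g=p["color"].astype(int); ok=p["range_z"]>0
    for q in(-1,1):
        k=X[ok&(abs(D[...,0])<.04)&(D[...,1]*q<.1)&(D[...,1]*q>.06)&(X[...,2]>.1)&(X[...,2]<.15)]
        if len(k)>8: print(n,q,len(k),"top z",np.sort(k[:,2])[-8:].mean())
    k=X[ok&(abs(X[...,0]-.48)<.04)&(abs(X[...,1]-.18)<.03)&(X[...,2]>.13)&(X[...,2]<.15)]
    if len(k): d=k.mean(0)-[.55,.183,0]; print(n,"tab",len(k),k.mean(0),"wagon x",d[0]*.9973+d[1]*.0732)
E
```

```text
t: 33.3
ee_pos: [0.4243, 0.1751, 0.2008]
tcp_rot: [[-0.073, 0.997, 0.005], [0.997, 0.073, 0.002], [0.001, 0.005, -1.0]]
force: [0.2, -0.9, -0.2]
grasp_force: 0.0
side -1 223 top z 0.1321874860818746
side 1 352 top z 0.13256595281969002
side tab 77 [0.4894 0.1827 0.1374] wagon x -0.06049883765429853
top -1 142 top z 0.13353319857189522
top 1 36 top z 0.13092292013556994
top tab 13 [0.4918 0.1686 0.1377] wagon x -0.059137246959623635
```

The tab is at wagon x ≈ -0.059, as expected for fully across. Both tyres are level and the arm is clear, so I'm handing in.

```bash
python3 -c "from plant import *; print(job_done())"
```

```text
the job is handed in; nothing more can be done
None
```

The wheelset is seated evenly in both forks, the keeper is pushed fully across over the axle, and I handed the job in at about 33 s of the 72 s allowed; the wrist force reading peaked at about 30 N.

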